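Lock the stop and hold a twist lock home in the riveting nest

TASK

Make a bag's twist lock ready for riveting: first turn the lock collar on the nest's stop block clockwise until its tab points at the locked mark, then lay the brass twist lock flat and lengthwise between the nest's rails and press it against the sprung plunger until its plate meets the face of the stop block, firmly but without ramming it. Finish holding it there: the gripper keeps hold and keeps pushing, since the plunger would push the lock back if let go. Leave the other things on the table where they are.

Things in the scene. Friction and masses are not known exactly. Their poses are not given: they have to be found in the camera images.
- nest: riveting nest, fixed (all sizes in mm): dark steel base plate 255 x 110 x 8 high, from x = -130 to +125; origin on the table under it. Its +x runs along the channel to the stop block. Two aluminium rails, 7 thick, 10 high, x = -60 to +50, leave a channel 41 wide centred on y = 0; behind them, to x = -93, they flare to a mouth about 64 wide. Channel floor = plate top, 8 above the table.
- stop: aluminium stop block on the nest, 70 long (x) x 62 x 24 high, top 32 above the table; origin at the middle of the foot of its flat front face, the hard stop, at nest x = +50, on the channel floor; axes as the nest's. Plunger in this face, collar on top. The locked mark is a small dark rib (6 x 3 x 5 high) on its top at the far (+x) edge, on the centre line
- plunger (a joint): sprung plunger, a 10 dia. steel pin along nest x, on the channel's centre line 7 above the channel floor. 0 = out, its tip 12 before the stop face; grows (m) as it is pressed in; at 0.012 the tip is flush with the stop face (it could go to 0.015). Spring: 3 N when out, 9 N when flush (500 N/m)
- collar (a joint): captive lock collar on top of the stop block, vertical axis at nest x = +82, y = 0. Value in rad, growing clockwise seen from above; starts loose at 0 to 0.5; 1.3 = locked, tab at the mark, which is also its end stop. Stiff (0.12 N m) and stays where it is left
- collar_bar (a point): top middle of the collar's finger bar, on the collar's axis, 62 above the table. Bar 46 long (this point's y) x 12 thick (x) x 22 high, standing on a knurled steel ring 40 dia., 8 high; a 5 wide tab sticks out of the ring at this point's +x, to 29 from the axis. The point turns with the collar; when locked its axes are parallel to the nest's
- seat (a point): fixed point on the nest: where the lock's origin lies when it is fully home (nest x = +22, y = 0, on the channel's floor 8 above the table); axes as the nest's
- mouth (a point): fixed point on the channel's floor at nest x = -30, y = 0, 52 before the seat, axes as the nest's: a lock whose origin is set down here lies between the rails with its front 40 short of the plunger's tip
- lock: brass twist lock, loose on the table: flat plate 56 (x) x 36 (y) x 14 high, with an upright turn knob on its middle, 12 thick (x) x 28 (y) x 24 high, its top 38 above the underside. About 0.16 kg (0.11 to 0.22). Origin at the middle of the underside. Alike both ways round, so either end may face the stop. Its long side goes along the channel
- o_ring: bystander: flat brass ring 42 dia., 7 high, loose; origin at the middle of its underside
- buckle: bystander: flat brass slide buckle with two windows, 42 x 34 x 6, loose; origin at the middle of its underside
- thread_cone: bystander: white cone of thread, 72 dia. at the foot, 140 high, loose; origin under its middle
- mallet: bystander: hammer lying beyond the other things; origin under its middle
- rivet_jar: bystander: grey-looking clear jar with steel cap, 64 dia. x 80 high; origin under its middle
- parts_tray: bystander: open blue tray with compartments, 110 x 140 x 45 high; origin under its middle
- awl: bystander: awl with a handle, lying on the table; origin under its middle
There are look-alikes about, which are no part of the job. There is more than one size of the lock; the one meant has the size given above.

How it is judged:
By the outcome, as a careful person would: the job done as asked, in the order asked, and still so for the second after the job is handed in, while the arm keeps its last pose, push and grip.
It also fails if it takes over 67 s, if anything falls off the work surface, if the arm or the gripper's body presses on something with over 40 N, if the wrist force passes 120 N, or if a joint passes its speed limit or range.

ROBOT

A 6-joint arm with a two-finger parallel gripper is mounted at the origin on the work surface. World frame = base frame: x ahead of the robot, y to its left, z up, the work surface at z = 0. Lengths are in m, angles in degrees, forces in N, time in s.
With the tool pointing down it reaches from about 0.4 to 0.825 m from the base axis. Payload 7 kg.
Tool frame: the origin (TCP) lies midway between the tips of the shut fingers; the grasp point (between the pads) lies 19 mm behind it; z points along the fingers, y is the line along which they close (so a half turn about z gives the same grasp; the last joint's range is limited). The gripper opens to 88 mm and grips with 3 to 60 N. Pads are 19 mm wide; open, the fingers measure 130 mm over their backs; the gripper's body (78 mm by 193 mm) begins 47 mm behind the grasp point.
Start: joints at [-51.045, 20.546, 0.682, 0, -70.136, -16.507], TCP at [0.258, -0.624, 0.227] pointing down, gripper open.
Joint ranges: [-176.03, 176.03], [-82.01, 121.73], [-58.28, 71.71], [-173.87, 95.51], [-174.79, -0.11], [-173.66, 173.66]. Speed limits (degrees/s): [136.94, 136.94, 172.46, 180, 180, 180].

INTERFACE

Orientations are given as [roll, pitch, yaw] about the fixed x, y, z axes, in that order (R = Rz(yaw) Ry(pitch) Rx(roll)).
In Python, from plant import telemetry, viewer, workorder gives the robot as it stands. The module is installed in compiled form; this text tells all that it offers.
- The arm moves only by the tool carry_out, never from a script. Its argument "rows" is a list of rows, each a list of 6 numbers: the shift along the tool's x, y, z in m, then the turn, a rotation vector about the tool's x, y, z in rad. In form: [[tx, ty, tz, ax, ay, az], ...]. A call has 1 to 8 rows; each row is the pose to reach, as a shift and turn from the pose commanded when the call began, along the tool's axes at that moment; what a row does not reach only later rows make up. A row lasts 1/8 s, in which the tool goes at most 62.5 mm and 10.7 degrees, less where a joint would pass 70% of its speed; a pose out of reach is approached as far as the arm can. A call with a gripper value outside its range is refused whole. "grip" is the gripper's target within -1 to 1 (fully open at 1, half-way at 0, shut at -1), set as the call begins (left out, the last holds). The fingers move at their own pace and stop on an object; the grip force is fixed at half the most. Time passes only in rows, so rows that repeat a pose let the fingers close. It gives the time, the measured TCP pose, the force, the opening and the grip force at its end, in the units of the state.
- telemetry.get_obs(): the state, without advancing time (a new reading comes with each control period).
- viewer.snapshot(name): name is "scene" or "side" or "wrist"; returns the picture (400x640x3 uint8, red, green, blue); there is no depth.
- viewer.camera_info(name): a dict with "intrinsics" (3x3 intrinsics, pixels), "k1" (the pictures are not rectified: a ray, as slopes to the right and down, at radius r is drawn at 1 + k1 r^2 times it, then the intrinsics apply), "extrinsics" (4x4, takes a point from camera to world coordinates); the wrist camera has in their place "tool_from_camera" (4x4, takes a point from camera to tool coordinates, whose origin is the TCP and whose axes are the flange's). Camera axes: x right, y down, z forward; pixel columns grow to the right and rows downward; lengths in m; the calibration is good to about 2 mm. A picture is of the moment at which its call begins: read the wrist's pose just before it. camera_info takes no time and is no camera call.
- workorder.close_job(): hands the job in; it is judged then, once.
The state is a dict: "clock": time; "joint_pos": joint angles; "qvel": joint speeds; "tau": joint torques, N m; "tool_pos": TCP position; "orientation": TCP orientation; "force": force on the tool from outside, world axes, zero at the start; "moment": the same for the moment, N m; "opening": finger opening in m; "gripper_force": force on a finger pad.
Only numpy, scipy, OpenCV 4.12 (cv2) and the standard library are available. Lean on these libraries where they do the work, as an engineer would, in place of code of your own. Each camera call takes 0.05 s, during which the arm holds its last target. There are 200 camera calls.

## Working session

There is one attempt and no reset: what is moved stays moved. The work goes in short steps, Python scripts to look and compute and a tool call to move; the robot and the scene stay as the last step left them, time stands still between calls to the robot, and variables do not carry over. Pictures are saved under pics/ and viewed, at most 10 in all, crops included, and the job is handed in when it is done.

Besides the shell and the picture viewer there is one more tool, called after "Call:" by a JSON object that holds its "fn" and its "kwargs", one argument or row to a line. carry_out: Moves the arm, as the interface text tells. Its arguments: {"type":"object","properties":{"rows":{"type":"array"},"grip":{"type":"number"}},"required":["rows"]}

```bash
mkdir -p pics
python3 - <<'E'
from plant import telemetry, viewer
import cv2,numpy as np
print(telemetry.get_obs())
for n in ("scene","side","wrist"):
    i=viewer.camera_info(n); print(n,{k:np.round(v,4).tolist() for k,v in i.items() if not isinstance(v,str)})
    cv2.imwrite(f"pics/{n}0.png",viewer.snapshot(n)[:,:,::-1])
a=cv2.imread("pics/scene0.png")
E
```

```text
{'clock': 0.0, 'joint_pos': array([-5.10450151e+01,  2.05894908e+01,  6.33661000e-01, -2.04665013e-02,
       -7.01360385e+01, -1.65062705e+01]), 'qvel': array([ 0.08506852,  0.0507015 , -0.04451179, -0.03121816, -0.06701778,
        0.00294852]), 'tau': array([-1.32376204e-03, -5.82716453e+01,  2.93060696e+01,  6.99703708e+00,
        6.89007895e-03, -1.94962754e-04]), 'tool_pos': array([ 0.2575331 , -0.62340554,  0.22564269]), 'orientation': array([ 1.79906451e+02, -7.65716135e-03, -1.57558249e+02]), 'force': array([ 1.16248739,  0.18161244, -0.42121204]), 'moment': array([ 0.02051098, -0.00065934,  0.00575336]), 'gripper_force': 0.0, 'opening': 0.08775483183958106}
scene {'intrinsics': [[486.1116, 0.0, 318.301], [0.0, 486.1116, 198.2906], [0.0, 0.0, 1.0]], 'k1': -0.0093, 'extrinsics': [[0.1965, 0.7623, -0.6167, 1.3192], [0.9805, -0.1587, 0.1163, -0.1015], [-0.0092, -0.6275, -0.7786, 0.9972], [0.0, 0.0, 0.0, 1.0]]}
side {'intrinsics': [[374.2272, 0.0, 322.2993], [0.0, 374.2272, 203.4567], [0.0, 0.0, 1.0]], 'k1': -0.036, 'extrinsics': [[-0.9235, -0.3066, 0.2304, 0.3642], [-0.3835, 0.7378, -0.5555, 0.5251], [0.0003, -0.6014, -0.7989, 0.7757], [0.0, 0.0, 0.0, 1.0]]}
wrist {'intrinsics': [[282.1443, 0.0, 320.4571], [0.0, 282.1443, 198.1607], [0.0, 0.0, 1.0]], 'k1': -0.0314, 'tool_from_camera': [[-0.0001, -0.959, -0.2834, 0.0765], [1.0, -0.0002, 0.0002, 0.0002], [-0.0002, -0.2834, 0.959, -0.1594], [0.0, 0.0, 0.0, 1.0]]}
```

View pics/scene0.png

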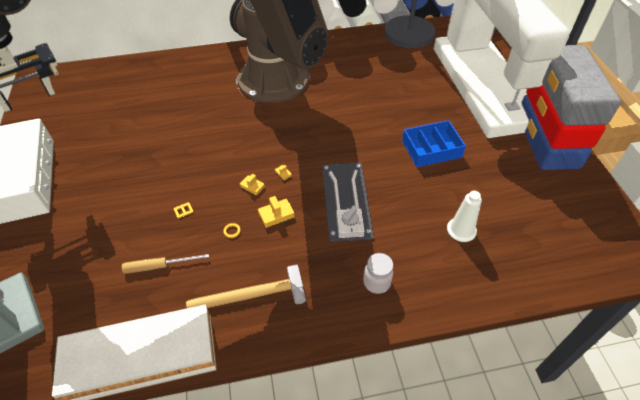

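View pics/side0.png

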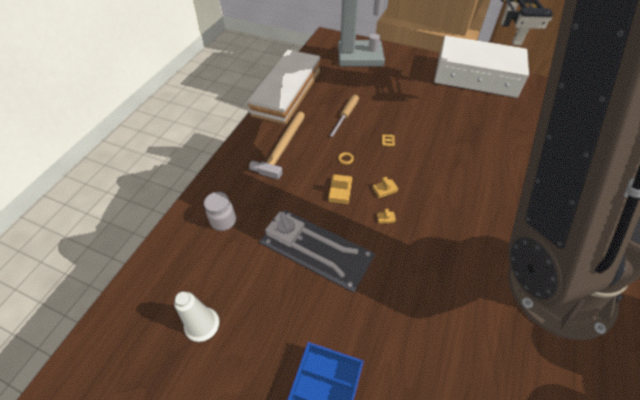

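The scene picture shows three twist-lock candidates, at (252,185), (283,172) and (276,212). The nest is at about (348,202), with its stop and collar at about (350,217), and the mouth faces the robot. Next is a close crop.

```bash
cat > h.py <<'E'
import numpy as np, cv2
from plant import telemetry, viewer
from scipy.spatial.transform import Rotation as R
def cam(n):
    i=viewer.camera_info(n); K=np.array(i["intrinsics"]); k=i["k1"]
    if n=="wrist":
        o=telemetry.get_obs(); T=np.eye(4); T[:3,:3]=R.from_euler("xyz",o["orientation"],degrees=True).as_matrix(); T[:3,3]=o["tool_pos"]
        E=T@np.array(i["tool_from_camera"])
    else: E=np.array(i["extrinsics"])
    return K,k,E
def p2w(c,uv,z):
    K,k,E=c; d=np.array([k,0,0,0,0.])
    q=cv2.undistortPoints(np.array(uv,float).reshape(-1,1,2),K,d).reshape(-1,2)
    r=np.c_[q,np.ones(len(q))]@E[:3,:3].T; t=(np.array(z)-E[2,3])/r[:,2]
    return E[:3,3]+r*t[:,None]
def w2p(c,P):
    K,k,E=c; M=np.linalg.inv(E)
    return cv2.projectPoints(np.array(P,float).reshape(-1,1,3),M[:3,:3],M[:3,3],K,np.array([k,0,0,0,0.]))[0].reshape(-1,2)
def crop(src,x0,y0,x1,y1,s,out):
    cv2.imwrite(out,cv2.resize(cv2.imread(src)[y0:y1,x0:x1],None,fx=s,fy=s,interpolation=cv2.INTER_CUBIC))
E
python3 -c "
from h import *
crop('pics/scene0.png',230,155,380,245,5,'pics/c1.png')
c=cam('scene');print(p2w(c,[[276,212],[252,185],[283,172],[348,200]],[.01]*4).round(3))"
```

```text
[[ 0.559 -0.069  0.01 ]
 [ 0.456 -0.119  0.01 ]
 [ 0.427 -0.03   0.01 ]
 [ 0.559  0.12   0.01 ]]
```

View pics/c1.png

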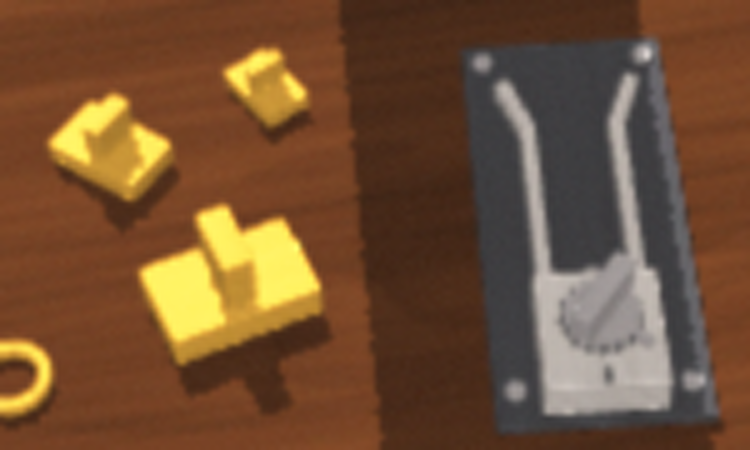

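```bash
python3 -c "
from h import *
c=cam('scene');f=lambda L,z:p2w(c,np.array(L)/5+[230,155]-0.4,[z]*len(L))
for n,L,z in (('big',[(140,268),(285,218),(322,283),(180,345)],.014),('mid',[(50,145),(83,97),(173,153),(130,190)],.014),('small',[(225,72),(262,48),(308,92),(272,118)],.01),('nest',[(465,48),(657,40),(718,418),(497,430)],.008),('stoptop',[(535,278),(655,270),(671,385),(543,390)],.032),('mark/tab',[(608,373),(650,338)],.036)):
  P=f(L,z);e=np.diff(np.r_[P,P[:1]],axis=0)
  print(n,P[:,:2].round(3).tolist(),'ctr',P.mean(0).round(4),'len',np.linalg.norm(e,axis=1).round(4),'ang',np.degrees(np.arctan2(e[:,1],e[:,0])).round(1))
"
```

```text
big [[0.541, -0.113], [0.523, -0.035], [0.569, -0.023], [0.593, -0.099]] ctr [ 0.5565 -0.0679  0.014 ] len [0.0798 0.0474 0.0796 0.0543] ang [ 102.6   14.4  -72.5 -165.3]
mid [[0.448, -0.15], [0.418, -0.13], [0.467, -0.087], [0.488, -0.112]] ctr [ 0.4552 -0.1197  0.014 ] len [0.0371 0.0655 0.0328 0.0552] ang [ 145.7   40.7  -50.8 -136.1]
small [[0.411, -0.051], [0.398, -0.029], [0.435, -0.009], [0.45, -0.031]] ctr [ 0.4237 -0.03    0.01  ] len [0.0264 0.0423 0.0265 0.0434] ang [ 121.    27.7  -56.5 -152.4]
nest [[0.419, 0.082], [0.435, 0.187], [0.686, 0.153], [0.671, 0.046]] ctr [0.5528 0.117  0.008 ] len [0.1067 0.2534 0.1085 0.2545] ang [ 81.4  -7.7 -98.  171.9]
stoptop [[0.601, 0.08], [0.609, 0.14], [0.678, 0.13], [0.669, 0.069]] ctr [0.6393 0.1046 0.032 ] len [0.0604 0.0703 0.0619 0.0681] ang [ 83.1  -8.2 -99.  170.6]
mark/tab [[0.668, 0.101], [0.652, 0.126]] ctr [0.6599 0.1135 0.036 ] len [0.0298 0.0298] ang [122.8 -57.2]
```

Measured on the plate tops:

| Candidate | Pixel | Plate size (mm) |
|---|---|---|
| Big | (276,212) | 79×50 |
| Middle | (252,185) | about 58×35 |
| Small | (283,172) | 43×26 |

The middle one is the lock meant (56×36), at about (0.455, -0.120) with its long axis at about 42°. The plate and the block put the nest at (0.555, 0.1165), yaw about -8°. The collar axis is at (0.636, 0.105) and the tab at about 53° in world, so the collar value is about 0.24. I'll go to the collar first.

Call:
{"fn": "carry_out", "kwargs": {
  "grip": 0.1,
  "rows": [
    [-0.039, 0.033, 0.004, 0, 0, -0.131],
    [-0.078, 0.066, 0.008, 0, 0, -0.262],
    [-0.118, 0.099, 0.012, 0, 0, -0.394],
    [-0.157, 0.132, 0.016, 0, 0, -0.525],
    [-0.196, 0.165, 0.02, 0, 0, -0.656],
    [-0.235, 0.198, 0.025, 0, 0, -0.787],
    [-0.275, 0.231, 0.029, 0, 0, -0.919],
    [-0.314, 0.264, 0.033, 0, 0, -1.05]
  ]
}}

```text
clock: 1.15
tool_pos: [0.4476, -0.2583, 0.1935]
orientation: [-180.0, 0.0, -97.1]
force: [0.5, 0.3, 0.8]
opening: 0.0481
gripper_force: 0.0
```

```bash
cat >> h.py <<'E'
def rel(x,y,z,yaw):
    o=telemetry.get_obs(); A=R.from_euler("xyz",o["orientation"],degrees=True); B=R.from_euler("xyz",[180,0,yaw],degrees=True)
    print("t",o["clock"],"at",o["tool_pos"].round(4),o["orientation"].round(1),"j",o["joint_pos"].round(0),"F",o["force"].round(1),"open",round(o["opening"],4))
    print("rel",(A.inv().apply(np.array([x,y,z])-o["tool_pos"])).round(4),(A.inv()*B).as_rotvec().round(3))
E
python3 -c "
from h import *
rel(.636,.105,.16,-37)"
```

```text
t 1.15 at [ 0.4476 -0.2583  0.1935] [-180.     0.   -97.1] j [ -8.   7. -22.  -0. -61.   1.] F [0.5 0.3 0.8] open 0.0481
rel [-0.3839 -0.1418  0.0335] [-0.   -0.   -1.05]
```

Call:
{"fn": "carry_out", "kwargs": {
  "rows": [
    [-0.048, -0.018, 0.004, 0, 0, -0.131],
    [-0.096, -0.035, 0.008, 0, 0, -0.262],
    [-0.144, -0.053, 0.013, 0, 0, -0.394],
    [-0.192, -0.071, 0.017, 0, 0, -0.525],
    [-0.24, -0.089, 0.021, 0, 0, -0.656],
    [-0.288, -0.106, 0.025, 0, 0, -0.787],
    [-0.336, -0.124, 0.029, 0, 0, -0.919],
    [-0.384, -0.142, 0.034, 0, 0, -1.05]
  ]
}}

```text
clock: 2.15
tool_pos: [0.6379, 0.1042, 0.1593]
orientation: [180.0, 0.0, -37.0]
force: [0.6, -1.4, 0.3]
opening: 0.0484
gripper_force: 0.0
```

Call:
{"fn": "carry_out", "kwargs": {
  "rows": [
    [0, 0, 0, 0, 0, 0],
    [0, 0, 0, 0, 0, 0]
  ]
}}

```text
clock: 2.4
tool_pos: [0.6369, 0.1026, 0.1589]
orientation: [179.9, 0.0, -37.2]
force: [0.2, 0.4, 0.0]
opening: 0.0479
gripper_force: 0.0
```

```bash
python3 -c "
from h import *
rel(.636,.105,.16,-37)
c=cam('wrist'); cv2.imwrite('pics/w1.png',viewer.snapshot('wrist')[:,:,::-1])
a=np.radians(-8);n=lambda x,y,z:[.555+x*np.cos(a)-y*np.sin(a),.1165+x*np.sin(a)+y*np.cos(a),z]
print(w2p(c,[n(82,0,62),n(117.,0,32)] and [n(.082,0,.062),n(.117,0,.037),n(.05,.031,.032),n(.05,-.031,.032)]).round(0).tolist())"
```

```text
t 2.4 at [0.6369 0.1026 0.1589] [179.9   0.  -37.2] j [ 26.  21.  -9.  -0. -61.  26.] F [0.2 0.4 0. ] open 0.0479
rel [-0.0022 -0.0014 -0.0011] [ 0.001  0.001 -0.004]
[[319.0, 201.0], [302.0, 165.0], [309.0, 230.0], [359.0, 204.0]]
```

View pics/w1.png

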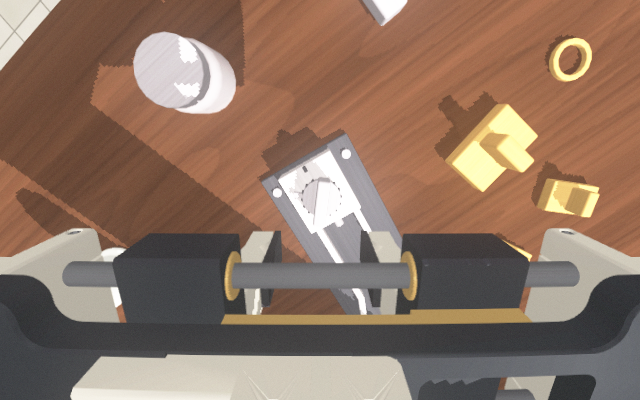

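The wrist picture shows the collar ring centred at about (320,200), where (319,201) was predicted. The mark is at about (304,167) and the block corners are at (310,230) and (358,206), all within about 2 px of prediction. A crop will give me the bar angle.

```bash
python3 -c "
from h import *
crop('pics/w1.png',270,130,370,240,5,'pics/c2.png')"
```

```text
(no output)
```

View pics/c2.png

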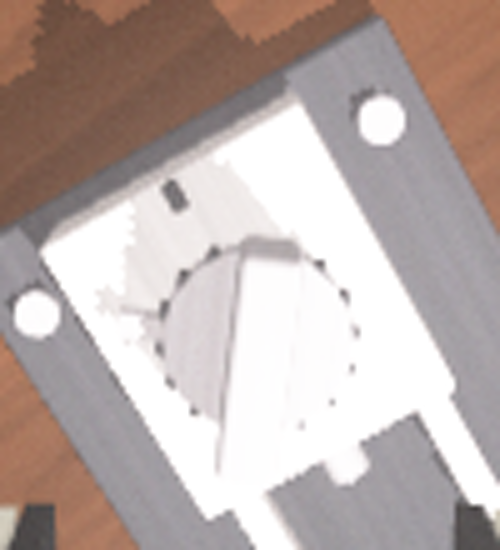

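```bash
python3 -c "
from h import *
c=cam('wrist')
P=p2w(c,np.array([[120,303],[175,195],[270,256],[252,478],[300,95],[45,245],[452,388],[212,518]])/5+[270,130]-.4,[.036,.037,.062,.062]+[.032]*4)
print(P.round(4).tolist()); b=P[2]-P[3]; print('bar',np.linalg.norm(b),np.degrees(np.arctan2(b[1],b[0])),P[2:4].mean(0))
for q in(P[0],P[1]): d=q-[.636,.105,0]; print(np.hypot(*d[:2]),np.degrees(np.arctan2(d[1],d[0])))
C=P[4:];m=C.mean(0);d=C[:2].mean(0)-C[2:].mean(0);print('stop',m,np.degrees(np.arctan2(d[1],d[0])),np.hypot(*d[:2]))
rel(.636,.105,.043,-37)"
```

```text
[[0.655, 0.1235, 0.036], [0.666, 0.1003, 0.037], [0.6491, 0.0894, 0.062], [0.6158, 0.119, 0.062], [0.6662, 0.0684, 0.032], [0.6736, 0.1291, 0.032], [0.5967, 0.0797, 0.032], [0.604, 0.1391, 0.032]]
bar 0.04455133675683961 -41.635821307642836 [0.6324367  0.10417917 0.062     ]
0.02655202823290448 44.230109260074805
0.030403289869225667 -8.927856510640364
stop [0.63513021 0.1040671  0.032     ] -8.726381518536126 0.07039328703254034
t 2.45 at [0.6368 0.1021 0.1593] [180.    0.  -37.3] j [ 26.  21.  -9.  -0. -61.  26.] F [-0.4 -0.9 -0.4] open 0.0481
rel [-0.0024 -0.0019  0.1163] [ 0.001  0.    -0.005]
```

```bash
python3 -c "
from h import *
rel(.634,.1045,.043,-42)"
```

```text
t 2.45 at [0.6368 0.1021 0.1593] [180.    0.  -37.3] j [ 26.  21.  -9.  -0. -61.  26.] F [-0.4 -0.9 -0.4] open 0.0481
rel [-0.0037 -0.0003  0.1163] [0.001 0.    0.082]
```

Call:
{"fn": "carry_out", "kwargs": {
  "rows": [
    [-0.003, 0, 0.02, 0, 0, 0.04],
    [-0.004, 0, 0.045, 0, 0, 0.082],
    [-0.004, 0, 0.07, 0, 0, 0.082],
    [-0.004, 0, 0.09, 0, 0, 0.082],
    [-0.004, 0, 0.105, 0, 0, 0.082],
    [-0.004, 0, 0.116, 0, 0, 0.082],
    [-0.004, 0, 0.116, 0, 0, 0.082],
    [-0.004, 0, 0.116, 0, 0, 0.082]
  ]
}}

```text
clock: 3.45
tool_pos: [0.6346, 0.1051, 0.0443]
orientation: [-180.0, -0.0, -41.9]
force: [0.3, -0.5, 1.3]
opening: 0.048
gripper_force: 0.0
```

Call:
{"fn": "carry_out", "kwargs": {
  "grip": -1,
  "rows": [
    [0, 0, 0, 0, 0, 0],
    [0, 0, 0, 0, 0, 0],
    [0, 0, 0, 0, 0, 0],
    [0, 0, 0, 0, 0, 0]
  ]
}}

```text
clock: 3.95
tool_pos: [0.634, 0.1049, 0.0436]
orientation: [180.0, 0.0, -41.9]
force: [-4.4, -7.4, 3.8]
opening: 0.0135
gripper_force: 5.6
```

```bash
python3 -c "
from h import *
rel(.634,.1045,.043,-98.4); print(telemetry.get_obs()['moment'],telemetry.get_obs()['gripper_force'])"
```

```text
t 3.95 at [0.634  0.1049 0.0436] [180.    0.  -41.9] j [ 27.  27. -16.   0. -47.  21.] F [-4.4 -7.4  3.8] open 0.0135
rel [0.0003 0.0003 0.0006] [ 0.    -0.     0.986]
[-3.07817985  2.30097022 -0.07185132] 5.582247376441956
```

Call:
{"fn": "carry_out", "kwargs": {
  "rows": [
    [0, 0.001, 0, 0, 0, 0],
    [0, 0.001, 0, 0, 0, 0],
    [0, 0.001, 0, 0, 0, 0]
  ]
}}

```text
clock: 4.32
tool_pos: [0.6334, 0.1043, 0.0436]
orientation: [-180.0, 0.0, -41.9]
force: [-0.7, -0.3, 1.5]
opening: 0.0117
gripper_force: 29.7
```

Call:
{"fn": "carry_out", "kwargs": {
  "rows": [
    [0, 0, 0, 0, 0, 0.1],
    [0, 0, 0, 0, 0, 0.2],
    [0, 0, 0, 0, 0, 0.3],
    [0, 0, 0, 0, 0, 0.4],
    [0, 0, 0, 0, 0, 0.5],
    [0, 0, 0, 0, 0, 0.6],
    [0, 0, 0, 0, 0, 0.7],
    [0, 0, 0, 0, 0, 0.8]
  ]
}}

```text
clock: 5.32
tool_pos: [0.6323, 0.1037, 0.0436]
orientation: [179.9, -0.1, -87.9]
force: [-5.0, -1.0, 5.5]
opening: 0.012
gripper_force: 29.9
```

```bash
python3 -c "
from h import *
rel(.634,.1045,.043,-98.4); print(telemetry.get_obs()['moment'],telemetry.get_obs()['gripper_force'])"
```

```text
t 5.325 at [0.6323 0.1037 0.0436] [ 1.799e+02 -1.000e-01 -8.790e+01] j [ 27.  27. -16.  -0. -47. -25.] F [-5.  -1.   5.5] open 0.012
rel [-0.0007 -0.0018  0.0006] [ 0.002 -0.001  0.183]
[-0.34126774  2.03618937  0.10397692] 29.889948070049286
```

Call:
{"fn": "carry_out", "kwargs": {
  "rows": [
    [0, 0.001, 0, 0, 0, 0.05],
    [0, 0.001, 0, 0, 0, 0.1],
    [0, 0.001, 0, 0, 0, 0.13],
    [0, 0.001, 0, 0, 0, 0.15],
    [0, 0.001, 0, 0, 0, 0.15]
  ]
}}

```text
clock: 5.95
tool_pos: [0.632, 0.1038, 0.0436]
orientation: [180.0, -0.0, -96.4]
force: [-3.9, -4.2, 4.6]
opening: 0.0119
gripper_force: 29.8
```

```bash
python3 -c "
from h import *
rel(.634,.1045,.043,-98.4); print(telemetry.get_obs()['moment'],telemetry.get_obs()['gripper_force'])"
```

```text
t 5.95 at [0.632  0.1038 0.0436] [180.   -0.  -96.4] j [ 27.  27. -16.   0. -47. -33.] F [-3.9 -4.2  4.6] open 0.0119
rel [-0.0009 -0.0019  0.0006] [ 0.001 -0.001  0.036]
[-1.36142066  1.57539391  0.0808207 ] 29.845498502254486
```

Call:
{"fn": "carry_out", "kwargs": {
  "rows": [
    [0, 0, 0, 0, 0, 0.03],
    [0, 0, 0, 0, 0, 0.05],
    [0, 0, 0, 0, 0, 0.05]
  ]
}}

```text
clock: 6.32
tool_pos: [0.632, 0.1039, 0.0436]
orientation: [180.0, -0.1, -99.2]
force: [-3.8, -3.8, 4.6]
opening: 0.0118
gripper_force: 30.5
```

```bash
python3 -c "
from h import *
rel(.634,.1045,.043,-98.4); print(telemetry.get_obs()['moment'],telemetry.get_obs()['gripper_force'])"
```

```text
t 6.325 at [0.632  0.1039 0.0436] [ 1.80e+02 -1.00e-01 -9.92e+01] j [ 27.  27. -16.   0. -47. -36.] F [-3.8 -3.8  4.6] open 0.0118
rel [-0.0009 -0.0019  0.0006] [ 0.001 -0.001 -0.013]
[-1.2344349   1.65002776  0.63150581] 30.508410036563873
```

The moment rose to 0.63 N m at yaw about -99°, so the collar is on its end stop (locked). Releasing and rising.

Call:
{"fn": "carry_out", "kwargs": {
  "grip": 0.1,
  "rows": [
    [0, 0, 0, 0, 0, 0],
    [0, 0, 0, 0, 0, 0],
    [0, 0, 0, 0, 0, 0],
    [0, 0, -0.03, 0, 0, 0],
    [0, 0, -0.07, 0, 0, 0],
    [0, 0, -0.12, 0, 0, 0],
    [0, 0, -0.12, 0, 0, 0]
  ]
}}

```text
clock: 7.2
tool_pos: [0.6353, 0.1053, 0.1686]
orientation: [-179.6, 0.2, -99.2]
force: [-0.8, -0.0, -0.8]
opening: 0.048
gripper_force: 0.0
```

```bash
python3 -c "
from h import *
c=cam('wrist'); cv2.imwrite('pics/w2.png',viewer.snapshot('wrist')[:,:,::-1])
crop('pics/w2.png',250,100,390,230,4,'pics/c3.png')
rel(.455,-.12,.15,-138)"
```

```text
t 7.25 at [0.6337 0.1049 0.1659] [-179.8    0.2  -99.2] j [ 27.  20.  -9.   0. -61. -36.] F [ 0.8 -0.8 -0.9] open 0.0485
rel [0.2507 0.1405 0.0146] [-0.003  0.004  0.677]
```

View pics/c3.png

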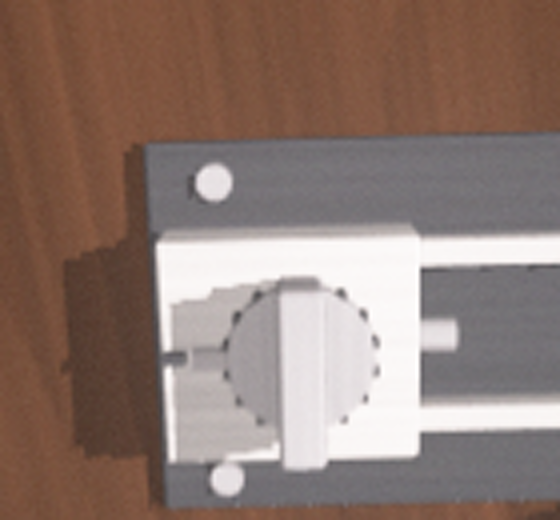

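The crop shows the collar tab at (205,358) pointing at the mark at (175,358), with the bar square to the channel: locked. On to the lock.

Call:
{"fn": "carry_out", "kwargs": {
  "rows": [
    [0.036, 0.02, 0.002, 0, 0, 0.1],
    [0.072, 0.04, 0.004, 0, 0, 0.2],
    [0.108, 0.06, 0.006, 0, 0, 0.3],
    [0.143, 0.08, 0.008, 0, 0, 0.4],
    [0.179, 0.1, 0.01, 0, 0, 0.5],
    [0.215, 0.12, 0.012, 0, 0, 0.6],
    [0.251, 0.14, 0.014, 0, 0, 0.677],
    [0.251, 0.14, 0.014, 0, 0, 0.677]
  ]
}}

```text
clock: 8.25
tool_pos: [0.4516, -0.1225, 0.1485]
orientation: [179.9, -0.1, -138.2]
force: [0.8, -0.3, 0.1]
opening: 0.0482
gripper_force: 0.0
```

Call:
{"fn": "carry_out", "kwargs": {
  "rows": [
    [0, 0, 0, 0, 0, 0],
    [0, 0, 0, 0, 0, 0]
  ]
}}

```text
clock: 8.5
tool_pos: [0.4545, -0.1206, 0.1493]
orientation: [180.0, -0.0, -138.0]
force: [0.6, 0.3, -0.2]
opening: 0.0485
gripper_force: 0.0
```

```bash
python3 -c "
from h import *
rel(.455,-.12,.15,-138)
c=cam('wrist'); cv2.imwrite('pics/w3.png',viewer.snapshot('wrist')[:,:,::-1])
print(w2p(c,[[.455,-.12,.014]]))
u,v=w2p(c,[[.455,-.12,.014]])[0].astype(int); u=min(max(u,60),580);v=min(max(v,60),340);print(u-60,v-60);crop('pics/w3.png',u-60,v-60,u+60,v+60,5,'pics/c4.png')"
```

```text
t 8.5 at [ 0.4545 -0.1206  0.1493] [ 180.   -0. -138.] j [  9.   5. -31.  -0. -54. -57.] F [ 0.6  0.3 -0.2] open 0.0485
rel [-0.0007  0.0001 -0.0007] [ 0.    -0.     0.001]
[[320.32197047 189.30477925]]
260 129
```

View pics/c4.png

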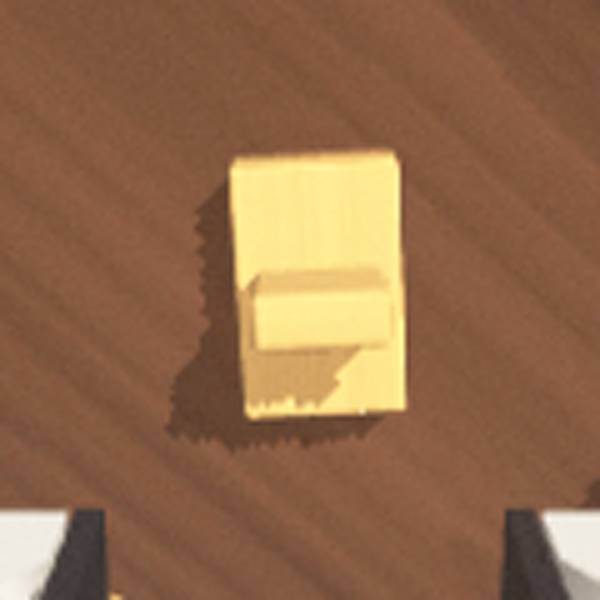

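```bash
cat > m.py <<'E'
from h import *
c=cam('wrist')
def q(L,z,nm):
    P=p2w(c,L,[z]*4);m=P.mean(0);d=P[:2].mean(0)-P[2:].mean(0);w=P[[1,2]].mean(0)-P[[0,3]].mean(0)
    print(nm,m.round(4),'len',np.hypot(*d[:2]).round(4),'wid',np.hypot(*w[:2]).round(4),'ang',np.degrees(np.arctan2(d[1],d[0])).round(1),np.degrees(np.arctan2(w[1],w[0])).round(1))
s=lambda L:np.array(L)/5+[260,129]-.4
q(s([(232,165),(398,158),(407,408),(247,415)]),.014,'plate')
q(s([(256,291),(388,288),(390,345),(258,350)]),.038,'knob')
# nest from w2, pose then
E=np.eye(4);E[:3,:3]=R.from_euler("xyz",[-179.8,.2,-99.2],degrees=True).as_matrix();E[:3,3]=[.6345,.1051,.1672]
c=(c[0],c[1],E@np.array(viewer.camera_info("wrist")["tool_from_camera"]))
s=lambda L:np.array(L)/4+[250,100]-.4
q(s([(157,240),(418,230),(420,455),(170,462)]),.032,'stop')
q(s([(425,268),(556,263),(556,398),(425,402)]),.018,'rails')
rel(.455,-.12,.018,-138)
E
python3 m.py
```

```text
plate [ 0.4502 -0.1192  0.014 ] len 0.0555 wid 0.0351 ang -135.1 134.6
knob [ 0.4501 -0.1192  0.038 ] len 0.012 wid 0.0263 ang -135.9 133.8
stop [0.6325 0.1042 0.032 ] len 0.0621 wid 0.0688 ang -97.2 172.8
rails [0.577 0.112 0.018] len 0.0389 wid 0.0368 ang -96.2 172.9
t 8.55 at [ 0.4545 -0.1205  0.1493] [ 180.   -0. -138.] j [  9.   5. -31.  -0. -54. -57.] F [0.4 0.2 0.6] open 0.0485
rel [-0.0008  0.      0.1313] [ 0.    -0.     0.001]
```

```bash
python3 -c "
from h import *
rel(.4502,-.1192,.0175,-135.3)"
```

```text
t 8.55 at [ 0.4545 -0.1205  0.1493] [ 180.   -0. -138.] j [  9.   5. -31.  -0. -54. -57.] F [0.4 0.2 0.6] open 0.0485
rel [0.0023 0.0038 0.1318] [ 0.    -0.    -0.046]
```

Call:
{"fn": "carry_out", "kwargs": {
  "rows": [
    [0.002, 0.004, 0.025, 0, 0, -0.046],
    [0.002, 0.004, 0.06, 0, 0, -0.046],
    [0.002, 0.004, 0.09, 0, 0, -0.046],
    [0.002, 0.004, 0.11, 0, 0, -0.046],
    [0.002, 0.004, 0.125, 0, 0, -0.046],
    [0.002, 0.004, 0.132, 0, 0, -0.046],
    [0.002, 0.004, 0.132, 0, 0, -0.046],
    [0.002, 0.004, 0.132, 0, 0, -0.046]
  ]
}}

```text
clock: 9.55
tool_pos: [0.4504, -0.1193, 0.0181]
orientation: [-180.0, 0.0, -135.4]
force: [0.3, -0.2, -0.1]
opening: 0.0485
gripper_force: 0.0
```

Call:
{"fn": "carry_out", "kwargs": {
  "grip": -1,
  "rows": [
    [0, 0, 0, 0, 0, 0],
    [0, 0, 0, 0, 0, 0],
    [0, 0, 0, 0, 0, 0],
    [0, 0, 0, 0, 0, 0],
    [0, 0, 0, 0, 0, 0]
  ]
}}

```text
clock: 10.18
tool_pos: [0.4501, -0.1194, 0.0179]
orientation: [-180.0, 0.0, -135.4]
force: [-1.4, 1.3, 6.2]
opening: 0.0276
gripper_force: 30.0
```

```bash
python3 -c "
from h import *
rel(.4502,-.1192,.0175,-135.3); print(telemetry.get_obs()['gripper_force'])"
```

```text
t 10.175 at [ 0.4501 -0.1194  0.0179] [-180.     0.  -135.4] j [  9.  16. -40.   0. -34. -55.] F [-1.4  1.3  6.2] open 0.0276
rel [-0.0002  0.0001  0.0004] [-0.     0.    -0.001]
30.000861883163452
```

Call:
{"fn": "carry_out", "kwargs": {
  "rows": [
    [0, 0, -0.02, 0, 0, 0],
    [0, 0, -0.06, 0, 0, 0],
    [0, 0, -0.09, 0, 0, 0],
    [0, 0, -0.09, 0, 0, 0]
  ]
}}

```text
clock: 10.68
tool_pos: [0.4513, -0.1193, 0.1095]
orientation: [-179.8, 0.2, -135.4]
force: [0.4, -0.5, -2.3]
opening: 0.0278
gripper_force: 30.0
```

```bash
python3 -c "
from h import *
rel(.4553,.1299,.07,171.8); print(telemetry.get_obs()['gripper_force'])"
```

```text
t 10.675 at [ 0.4513 -0.1193  0.1095] [-179.8    0.2 -135.4] j [  9.   7. -34.   0. -48. -55.] F [ 0.4 -0.5 -2.3] open 0.0278
rel [-0.1778  0.1746  0.0397] [-0.001  0.005  0.922]
29.999590516090393
```

Call:
{"fn": "carry_out", "kwargs": {
  "rows": [
    [-0.025, 0.025, 0, 0, 0, 0.13],
    [-0.05, 0.05, 0, 0, 0, 0.26],
    [-0.075, 0.075, 0, 0, 0, 0.39],
    [-0.1, 0.1, 0, 0, 0, 0.52],
    [-0.125, 0.125, 0.01, 0, 0, 0.65],
    [-0.15, 0.15, 0.02, 0, 0, 0.78],
    [-0.177, 0.175, 0.03, 0, 0, 0.922],
    [-0.177, 0.175, 0.038, 0, 0, 0.922]
  ]
}}

```text
clock: 11.68
tool_pos: [0.4526, 0.1311, 0.0681]
orientation: [-180.0, -0.1, 171.8]
force: [-0.5, 0.2, -1.9]
opening: 0.0276
gripper_force: 30.0
```

Call:
{"fn": "carry_out", "kwargs": {
  "rows": [
    [0, 0, 0, 0, 0, 0],
    [0, 0, 0, 0, 0, 0]
  ]
}}

```text
clock: 11.92
tool_pos: [0.4527, 0.1286, 0.0693]
orientation: [-180.0, -0.0, 171.8]
force: [0.6, 0.4, -0.8]
opening: 0.0277
gripper_force: 30.0
```

```bash
python3 -c "
from h import *
rel(.4553,.1299,.0268,171.8)
c=cam('wrist'); cv2.imwrite('pics/w4.png',viewer.snapshot('wrist')[:,:,::-1])
a=np.radians(-8.2);n=lambda x,y,z:[.6335+(x-.085)*np.cos(a)-y*np.sin(a),.1042+(x-.085)*np.sin(a)+y*np.cos(a),z]
print(w2p(c,[n(-.06,.0205,.018),n(.05,.0205,.018),n(-.06,-.0205,.018),n(.05,-.0205,.018)]).round(0).tolist())
crop('pics/w4.png',220,0,420,300,2,'pics/c5.png')
"
```

```text
t 11.925 at [0.4527 0.1286 0.0693] [-180.    -0.   171.8] j [  40.   11.  -36.   -0.  -43. -138.] F [ 0.6  0.4 -0.8] open 0.0277
rel [-0.0025  0.0017  0.0425] [-0.001 -0.001 -0.   ]
[[347.0, 258.0], [343.0, 361.0], [297.0, 258.0], [300.0, 361.0]]
```

View pics/w4.png

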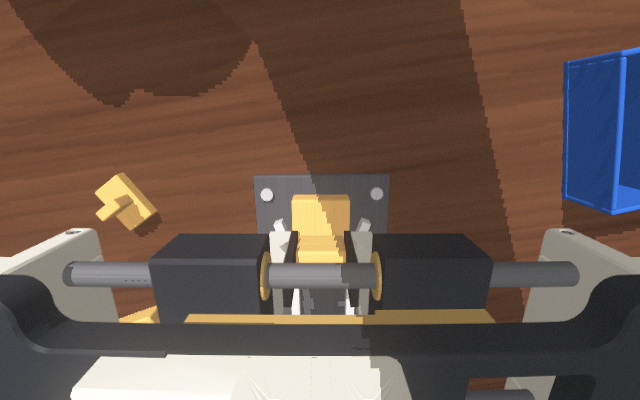

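Seen from behind, the plate's rear edge runs from (255,176) to (389,175) and the flare tips are at (279,222) and (364,222), so the nest centre is at about column 321.7. The lock's rear end runs from (292,195) to (349,195), centred at 320.5 and square to the plate. That calls for about +1.5 mm in tool y, then down onto the floor in the flare.

Call:
{"fn": "carry_out", "kwargs": {
  "rows": [
    [0, 0.0015, 0.012, 0, 0, 0],
    [0, 0.0015, 0.024, 0, 0, 0],
    [0, 0.0015, 0.033, 0, 0, 0],
    [0, 0.0015, 0.039, 0, 0, 0],
    [0, 0.0015, 0.042, 0, 0, 0],
    [0, 0.0015, 0.043, 0, 0, 0],
    [0, 0.0015, 0.043, 0, 0, 0]
  ]
}}

```text
clock: 12.85
tool_pos: [0.4533, 0.131, 0.0267]
orientation: [180.0, 0.0, 171.8]
force: [0.1, 0.5, -1.2]
opening: 0.028
gripper_force: 30.0
```

```bash
python3 -c "
from h import *
a=np.radians(-8.2);n=lambda x,y=0:[.6335+(x-.085)*np.cos(a)-y*np.sin(a),.1042+(x-.085)*np.sin(a)+y*np.cos(a)]
rel(*n(-.03),.026,171.8);rel(*n(.022),.026,171.8)"
```

```text
t 12.85 at [0.4533 0.131  0.0267] [180.    0.  171.8] j [  40.   15.  -39.    0.  -36. -138.] F [ 0.1  0.5 -1.2] open 0.028
rel [-0.0672 -0.0009  0.0007] [0. 0. 0.]
t 12.85 at [0.4533 0.131  0.0267] [180.    0.  171.8] j [  40.   15.  -39.    0.  -36. -138.] F [ 0.1  0.5 -1.2] open 0.028
rel [-0.1192 -0.0009  0.0007] [0. 0. 0.]
```

Call:
{"fn": "carry_out", "kwargs": {
  "rows": [
    [-0.005, 0, 0.0005, 0, 0, 0],
    [-0.01, -0.0005, 0.0005, 0, 0, 0],
    [-0.015, -0.0005, 0.0005, 0, 0, 0],
    [-0.02, -0.0005, 0.0005, 0, 0, 0],
    [-0.025, -0.0005, 0.0005, 0, 0, 0],
    [-0.03, -0.0005, 0.0005, 0, 0, 0],
    [-0.035, -0.0005, 0.0005, 0, 0, 0],
    [-0.04, -0.0005, 0.0005, 0, 0, 0]
  ]
}}

```text
clock: 13.85
tool_pos: [0.493, 0.1247, 0.026]
orientation: [-180.0, -0.0, 171.8]
force: [-0.6, 0.5, -1.5]
opening: 0.0279
gripper_force: 30.0
```

Call:
{"fn": "carry_out", "kwargs": {
  "rows": [
    [-0.005, 0, 0, 0, 0, 0],
    [-0.01, 0, 0, 0, 0, 0],
    [-0.015, 0, 0, 0, 0, 0],
    [-0.02, 0, 0, 0, 0, 0],
    [-0.025, 0, 0, 0, 0, 0],
    [-0.03, 0, 0, 0, 0, 0],
    [-0.03, 0, 0, 0, 0, 0]
  ]
}}

```text
clock: 14.72
tool_pos: [0.5227, 0.1204, 0.026]
orientation: [180.0, 0.0, 171.8]
force: [-0.7, 0.7, -0.5]
opening: 0.0279
gripper_force: 30.0
```

```bash
python3 -c "
from h import *
a=np.radians(-8.2);n=lambda x,y=0:[.6335+(x-.085)*np.cos(a)-y*np.sin(a),.1042+(x-.085)*np.sin(a)+y*np.cos(a)]
rel(*n(.022),.026,171.8);print(telemetry.get_obs()['moment'])"
```

```text
t 14.725 at [0.5227 0.1204 0.026 ] [180.    0.  171.8] j [  34.   20.  -31.    0.  -39. -132.] F [-0.7  0.7 -0.5] open 0.0279
rel [-0.0489 -0.0003  0.    ] [ 0.  0. -0.]
[-0.03964471 -0.02770354  0.01621268]
```

Call:
{"fn": "carry_out", "kwargs": {
  "rows": [
    [-0.005, 0, 0, 0, 0, 0],
    [-0.01, 0, 0, 0, 0, 0],
    [-0.015, 0, 0, 0, 0, 0],
    [-0.02, 0, 0, 0, 0, 0],
    [-0.025, 0, 0, 0, 0, 0],
    [-0.03, 0, 0, 0, 0, 0],
    [-0.034, 0, 0, 0, 0, 0],
    [-0.036, 0, 0, 0, 0, 0]
  ]
}}

```text
clock: 15.72
tool_pos: [0.5583, 0.1153, 0.026]
orientation: [-180.0, -0.0, 171.8]
force: [-0.6, 0.1, -0.9]
opening: 0.0278
gripper_force: 30.0
```

Call:
{"fn": "carry_out", "kwargs": {
  "rows": [
    [-0.002, 0, 0, 0, 0, 0],
    [-0.004, 0, 0, 0, 0, 0],
    [-0.006, 0, 0, 0, 0, 0],
    [-0.007, 0, 0, 0, 0, 0],
    [-0.007, 0, 0, 0, 0, 0]
  ]
}}

```text
clock: 16.35
tool_pos: [0.5637, 0.1143, 0.026]
orientation: [-180.0, -0.1, 171.8]
force: [-6.7, 4.1, 2.5]
opening: 0.0275
gripper_force: 30.0
```

```bash
python3 -c "
from h import *
a=np.radians(-8.2);n=lambda x,y=0:[.6335+(x-.085)*np.cos(a)-y*np.sin(a),.1042+(x-.085)*np.sin(a)+y*np.cos(a)]
rel(*n(.022),.026,171.8);print(telemetry.get_obs()['moment'])"
```

```text
t 16.35 at [0.5637 0.1143 0.026 ] [-1.800e+02 -1.000e-01  1.718e+02] j [  31.   23.  -25.   -0.  -42. -129.] F [-6.7  4.1  2.5] open 0.0275
rel [-0.0075 -0.0001  0.    ] [-0.    -0.002 -0.   ]
[0.93672798 2.08471708 0.08390404]
```

Call:
{"fn": "carry_out", "kwargs": {
  "rows": [
    [-0.001, 0.0005, 0, 0, 0, 0],
    [-0.002, 0.0005, 0, 0, 0, 0],
    [-0.002, 0.0005, 0, 0, 0, 0]
  ]
}}

```text
clock: 16.73
tool_pos: [0.5652, 0.1142, 0.026]
orientation: [-179.9, -0.2, 171.8]
force: [-7.5, 1.5, 5.4]
opening: 0.0278
gripper_force: 30.0
```

Call:
{"fn": "carry_out", "kwargs": {
  "rows": [
    [-0.001, 0, 0, 0, 0, 0],
    [-0.002, 0, 0, 0, 0, 0],
    [-0.002, 0, 0, 0, 0, 0]
  ]
}}

```text
clock: 17.1
tool_pos: [0.5669, 0.1139, 0.026]
orientation: [-179.9, -0.2, 171.8]
force: [-9.1, 3.4, 7.2]
opening: 0.0279
gripper_force: 30.0
```

Call:
{"fn": "carry_out", "kwargs": {
  "rows": [
    [-0.001, 0, 0, 0, 0, 0],
    [-0.001, 0, 0, 0, 0, 0],
    [-0.001, 0, 0, 0, 0, 0]
  ]
}}

```text
clock: 17.48
tool_pos: [0.5677, 0.1138, 0.026]
orientation: [-179.9, -0.2, 171.8]
force: [-9.5, 2.3, 7.2]
opening: 0.0279
gripper_force: 30.0
```

Call:
{"fn": "carry_out", "kwargs": {
  "rows": [
    [-0.001, 0, 0, 0, 0, 0],
    [-0.001, 0, 0, 0, 0, 0],
    [-0.001, 0, 0, 0, 0, 0]
  ]
}}

```text
clock: 17.85
tool_pos: [0.5686, 0.1137, 0.0261]
orientation: [-179.9, -0.2, 171.8]
force: [-10.9, 3.6, 7.6]
opening: 0.0277
gripper_force: 30.0
```

Call:
{"fn": "carry_out", "kwargs": {
  "rows": [
    [-0.001, 0, 0, 0, 0, 0],
    [-0.001, 0, 0, 0, 0, 0],
    [-0.001, 0, 0, 0, 0, 0]
  ]
}}

```text
clock: 18.23
tool_pos: [0.5694, 0.1136, 0.026]
orientation: [-179.9, -0.2, 171.8]
force: [-11.3, 3.4, 8.6]
opening: 0.0278
gripper_force: 30.0
```

```bash
python3 -c "
from h import *
a=np.radians(-8.2);n=lambda x,y=0:[.6335+(x-.085)*np.cos(a)-y*np.sin(a),.1042+(x-.085)*np.sin(a)+y*np.cos(a)]
rel(*n(.022),.026,171.8);print(telemetry.get_obs()['moment'])"
```

```text
t 18.225 at [0.5694 0.1136 0.026 ] [-179.9   -0.2  171.8] j [  31.   24.  -25.   -0.  -42. -129.] F [-11.3   3.4   8.6] open 0.0278
rel [-0.0018 -0.0001  0.    ] [-0.001 -0.004 -0.   ]
[1.28736997 3.99092511 0.08096366]
```

Call:
{"fn": "carry_out", "kwargs": {
  "rows": [
    [-0.001, 0, 0, 0, 0, 0],
    [-0.001, 0, 0, 0, 0, 0],
    [-0.001, 0, 0, 0, 0, 0]
  ]
}}

```text
clock: 18.6
tool_pos: [0.5703, 0.1134, 0.0261]
orientation: [-179.9, -0.2, 171.8]
force: [-12.4, 3.9, 9.9]
opening: 0.0275
gripper_force: 30.0
```

Call:
{"fn": "carry_out", "kwargs": {
  "rows": [
    [-0.001, 0, 0, 0, 0, 0],
    [-0.001, 0, 0, 0, 0, 0],
    [-0.001, 0, 0, 0, 0, 0]
  ]
}}

```text
clock: 18.98
tool_pos: [0.5711, 0.1133, 0.0261]
orientation: [-179.9, -0.2, 171.8]
force: [-11.6, 3.8, 9.1]
opening: 0.0277
gripper_force: 30.0
```

Call:
{"fn": "carry_out", "kwargs": {
  "rows": [
    [-0.001, 0, 0, 0, 0, 0],
    [-0.001, 0, 0, 0, 0, 0],
    [-0.001, 0, 0, 0, 0, 0]
  ]
}}

```text
clock: 19.35
tool_pos: [0.5719, 0.1132, 0.0261]
orientation: [-179.9, -0.3, 171.8]
force: [-12.3, 3.7, 9.0]
opening: 0.028
gripper_force: 30.0
```

Call:
{"fn": "carry_out", "kwargs": {
  "rows": [
    [-0.001, 0, 0, 0, 0, 0],
    [-0.001, 0, 0, 0, 0, 0],
    [-0.001, 0, 0, 0, 0, 0]
  ]
}}

```text
clock: 19.73
tool_pos: [0.5725, 0.1131, 0.0261]
orientation: [-179.9, -0.3, 171.8]
force: [-15.4, 5.4, 10.9]
opening: 0.0275
gripper_force: 30.0
```

```bash
python3 -c "
from h import *
a=np.radians(-8.2);n=lambda x,y=0:[.6335+(x-.085)*np.cos(a)-y*np.sin(a),.1042+(x-.085)*np.sin(a)+y*np.cos(a)]
rel(*n(.022),.026,171.8)
c=cam('wrist'); w=viewer.snapshot('wrist')[:,:,::-1]; cv2.imwrite('pics/w5.png',w)
s=viewer.snapshot('scene')[:,:,::-1]; cv2.imwrite('pics/s5.png',s)
d=viewer.snapshot('side')[:,:,::-1]; cv2.imwrite('pics/d5.png',d)
f=lambda im,x,y:cv2.resize(im[y:y+75,x:x+100],None,fx=4,fy=4,interpolation=cv2.INTER_CUBIC)
cv2.imwrite('pics/m5.png',np.vstack([np.hstack([f(s,300,155),f(d,260,200)]),cv2.resize(w[100:325,220:520],(400,300)).repeat(1,0) if 0 else np.hstack([cv2.resize(w[140:290,220:420],(400,300)),f(w,270,165)])]))
"
```

```text
t 19.725 at [0.5725 0.1131 0.0261] [-179.9   -0.3  171.8] j [  30.   24.  -24.   -0.  -42. -128.] F [-15.4   5.4  10.9] open 0.0275
rel [ 0.0014 -0.0001  0.0001] [-0.002 -0.005 -0.   ]
```

View pics/m5.png

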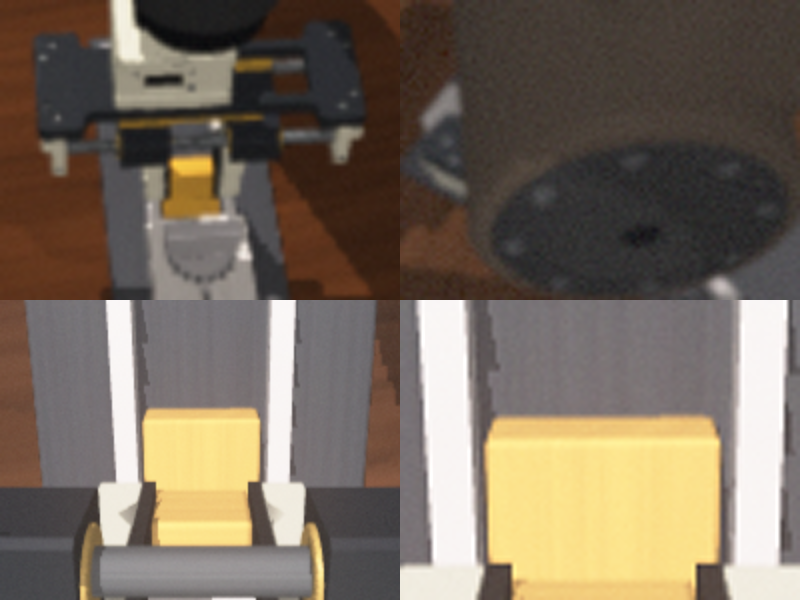

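The montage shows the brass plate meeting the front edge of the block at (190,217) in the scene part. The lock lies square between the rails, and its rear edge is at row 194 in the wrist view (195 before), so it has not slipped in the grip. The force has begun to jump, so I'll confirm the hard stop.

Call:
{"fn": "carry_out", "kwargs": {
  "rows": [
    [-0.001, 0, 0, 0, 0, 0],
    [-0.001, 0, 0, 0, 0, 0],
    [-0.001, 0, 0, 0, 0, 0]
  ]
}}

```text
clock: 20.25
tool_pos: [0.5726, 0.113, 0.0261]
orientation: [-179.9, -0.4, 171.8]
force: [-19.0, 8.0, 14.4]
opening: 0.0276
gripper_force: 30.0
```

Call:
{"fn": "carry_out", "kwargs": {
  "rows": [
    [-0.001, 0, 0, 0, 0, 0],
    [-0.001, 0, 0, 0, 0, 0],
    [-0.001, 0, 0, 0, 0, 0]
  ]
}}

```text
clock: 20.62
tool_pos: [0.5726, 0.113, 0.0261]
orientation: [-179.9, -0.4, 171.8]
force: [-23.5, 9.4, 18.5]
opening: 0.0277
gripper_force: 30.0
```

Call:
{"fn": "carry_out", "kwargs": {
  "rows": [
    [0, 0, 0, 0, 0, 0],
    [0, 0, 0, 0, 0, 0],
    [0, 0, 0, 0, 0, 0],
    [0, 0, 0, 0, 0, 0]
  ]
}}

```text
clock: 21.12
tool_pos: [0.5726, 0.113, 0.0261]
orientation: [-179.9, -0.4, 171.8]
force: [-23.2, 8.9, 18.1]
opening: 0.028
gripper_force: 30.0
```

The push is steady at about 24 N on the hard stop, so I'm handing in.

```bash
python3 -c "
from plant import workorder
print(workorder.close_job())"
```

```text
the job is handed in; nothing more can be done
None
```

The job is handed in (no verdict was returned): the collar is locked at its mark, and the 56×36 lock is held flat between the rails against the stop face with a steady push of about 24 N.

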